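Dry-fit two inlay tiles in the corner of the assembly fence

TASK

Without gripping or lifting anything, push the green stone tile along the bench into the corner of the wooden fence until it sits flush against both rails. Then push the ochre tile flush against the far rail and along it until it butts against the green tile, which must stay home. Leave the other things on the bench where they are.

Things in the scene. Friction and masses are not known exactly. Their poses are not given: they have to be found in the camera images.
- fence: Fixed L-shaped wooden fence, rails 25 mm wide, 18 high. Origin: inner corner at bench height. Far rail: inner face is its plane x=0, runs 400 mm from the corner along -y (to the robot's right). Left rail: inner face is its plane y=0, runs 180 mm along -x (towards the robot). Tiles lie at x<0, y<0. Home centres: green (-45,-45), ochre (-45,-135) mm.
- green_tile: Dark green, cream-inlaid stone tile, 90 x 90 x 20 mm high, 0.3 to 0.55 kg, flat on the bench, sliding with friction up to about 1. Origin: centre of its underside. Its x, y axes start within 0.3 rad of the fence's. Its centre starts 70 to 100 mm from the far rail and 70 to 115 mm from the left rail.
- ochre_tile: Ochre yellow, dark-inlaid stone tile, 90 x 90 x 20 mm high, 0.3 to 0.55 kg, flat on the bench, sliding with friction up to about 1. Origin: centre of its underside. Its x, y axes start within 0.3 rad of the fence's. Its centre starts 70 to 100 mm from the far rail, 270 to 320 mm right of the left rail.
- wax: Loose bystander, leave alone: orange block of wax, 45 x 32 x 25 high (mm). Origin at its underside.
- marble_chip: Loose bystander, leave alone: white marble offcut, 50 x 34 x 22 high (mm). Origin at its underside.
- jar: Loose bystander, leave alone: amber jar with black lid, 42 across, 44 high (mm). Origin at its underside.
- weight: Loose bystander, leave alone: brass weight, 40 across, 40 high (mm). Origin at its underside.
- jasper: Loose bystander, leave alone: dark red stone block, 36 x 36 x 30 high (mm). Origin at its underside.
- brush: Loose bystander, leave alone: brush about 170 long, lying flat (mm). Origin at its underside.

How it is judged (in metres and radians):
On the way, in this order (a step that is already met when the one before it is completed fails the run):
1. the green tile is home in the corner, flush against both rails (x of green_tile in the frame of fence above -0.049 m and angle between the x axis of green_tile and the x axis of fence, either way round below 0.05 rad and height (world z) of green_tile below 0.004 m and angle between green_tile's own z axis and vertical below 0.05 rad and y of green_tile in the frame of fence above -0.049 m), for 0.2 s.
2. the ochre tile is flush against the far rail and butts against the green tile, which is still home (all of step 1 and x of ochre_tile in the frame of fence above -0.049 m and angle between the x axis of ochre_tile and the x axis of fence, either way round below 0.05 rad and height (world z) of ochre_tile below 0.004 m and angle between ochre_tile's own z axis and vertical below 0.05 rad and y of ochre_tile in the frame of green_tile above -0.094 m and y of ochre_tile in the frame of fence above -0.142 m), for 0.2 s.
At the end, for the whole second after the job is handed in: The green tile is less than 4 mm from touching each rail, the ochre tile less than 4 mm from touching the far rail and the green tile, both within 0.05 rad of square with the fence, flat on the bench and at rest (all of step 2 and linear speed of each of green_tile, ochre_tile below 0.01 m/s).
It fails at once if a tile is lifted (more than 10 mm) or tipped (more than 0.25 rad) (height (world z) of any of green_tile, ochre_tile above 0.01 m or angle between any of green_tile, ochre_tile's own z axis and vertical above 0.25 rad).
It fails at once if a bystander is moved by more than 25 mm (distance of any of wax, marble_chip, jar, weight, jasper, brush from where it was at the start of the episode above 0.025 m).
It also fails if it takes over 72 s, if anything falls off the work surface, if the arm or the gripper's body presses on something with over 40 N, if the wrist force passes 120 N, or if a joint passes its speed limit or range.

ROBOT

A 6-joint arm with a two-finger parallel gripper is mounted at the origin on the work surface. World frame = base frame: x ahead of the robot, y to its left, z up, the work surface at z = 0. Lengths are in mm, angles in rad, forces in N, time in s.
With the tool pointing down it reaches from about 400 to 925 mm from the base axis. Payload 12.5 kg.
Tool frame: the origin (TCP) lies midway between the tips of the shut fingers; the grasp point (between the pads) lies 19 mm behind it (env.grip_depth is the distance from the TCP to the grasp point, in mm); z points along the fingers, y is the line along which they close (so a half turn about z gives the same grasp; the last joint's range is limited). The gripper opens to 95 mm and grips with 3 to 60 N. Pads are 20 mm wide; open, the fingers measure 119 mm over their backs; the gripper's body (75 mm by 180 mm) begins 59 mm behind the grasp point.
Start: joints at [1.225, 0.491, 1.559, -0, 1.092, -0.106], TCP at [148.424, 607.138, 214.661] pointing down, gripper open.
Joint ranges: [-3.1, 3.1], [-0.84, 2.19], [0.05, 2.79], [-1.13, 4.28], [0.06, 2.93], [-2.69, 2.69]. Speed limits (rad/s): [2.22, 2.22, 2.79, 3.14, 3.14, 3.14].

INTERFACE

Orientations are given as [roll, pitch, yaw] about the fixed x, y, z axes, in that order (R = Rz(yaw) Ry(pitch) Rx(roll)).
In Python, from cell import monitor, viewer, order, env gives the robot as it stands.
- The arm moves only by the tool move_arm, never from a script. Its argument "moves" is one flat list of numbers, 4 for each row, row after row: the shift along the tool's x, y, z normalised to -1 to 1, where 1 is 0.15 m, then the turn about the tool's z normalised to -1 to 1, where 1 is pi/2 rad. A call has 1 to 10 rows; each row shifts and turns the commanded pose from where the row before left it, along the tool's axes as they then stand; what a row does not reach is not made up. A row lasts 1/8 s, in which the tool goes at most 62.5 mm and 10.7 degrees, less where a joint would pass 70% of its speed; a pose out of reach is approached as far as the arm can. A call with a number of a shift or a turn outside -1 to 1 is refused whole. A call with a gripper value outside its range is refused whole. "claw" is the finger opening in mm, from 0 to 95.1, set as the call begins (left out, the last holds). The fingers move at their own pace and stop on an object; the grip force is fixed at half the most. Time passes only in rows, so rows that do not move let the fingers close. It gives the time, the measured TCP pose, the force, the opening and the grip force at its end, in the units of the state.
- monitor.state(): the state, without advancing time (a new reading comes with each control period).
- viewer.read_camera(name): name is "scene" or "top" or "wrist"; returns the picture (420x560x3 uint8, red, green, blue); there is no depth.
- viewer.camera_info(name): a dict with "K" (3x3 intrinsics, pixels), "camera_from_world" (4x4, takes a point from world to camera coordinates). Camera axes: x right, y down, z forward; pixel columns grow to the right and rows downward; lengths in mm; the calibration is good to about 2 mm. The wrist camera is an equidistant fisheye: a pixel r from the principal point sees the ray r / f radians off the axis. A picture is of the moment at which its call begins: read the wrist's pose just before it. camera_info takes no time and is no camera call; for the wrist camera it gives the pose at the moment of the call.
- order.job_done(): hands the job in; it is judged then, once.
The state is a dict: "t": time; "joints": joint angles; "qvel": joint speeds; "tau": joint torques, N m; "eef_pos": TCP position; "tcp_rot": TCP orientation; "ft_force": force on the tool from outside, world axes, zero at the start; "moment": the same for the moment, N m; "opening": opening from 0.0 (shut) to 1.0 (fully open); "grip_force": force on a finger pad.
Only numpy, scipy, OpenCV 4.12 (cv2) and the standard library are available. Lean on these libraries where they do the work, as an engineer would, in place of code of your own. Each camera call takes 0.05 s, during which the arm holds its last target. There are 200 camera calls.

## Working session

There is one attempt and no reset: what is moved stays moved. The work goes in short steps, Python scripts to look and compute and a tool call to move; the robot and the scene stay as the last step left them, time stands still between calls to the robot, and variables do not carry over. Pictures are saved under pics/ and viewed, at most 10 in all, crops included, and the job is handed in when it is done.

Besides the shell and the picture viewer there is one more tool, called after "Emit:" as name(argument=value, ...) on one line, values as JSON. move_arm: Moves the arm, as the interface text tells. Scaled input: -1 to 1 covers 0.15 m each way for a shift and pi/2 rad each way for a turn. Its arguments: {"type":"object","properties":{"moves":{"type":"array"},"claw":{"type":"number"}},"required":["moves"]}

```bash
mkdir -p pics; ls; python3 - <<'E'
from cell import monitor, viewer, env
import cv2
s=monitor.state(); print(s)
for n in("top","scene"):
    i=viewer.camera_info(n); print(n,i)
    cv2.imwrite(f"pics/{n}0.png",viewer.read_camera(n)[:,:,::-1])
E
```

```text
pics
{'t': 0.0, 'joints': array([ 1.22538899e+00,  4.91549988e-01,  1.55944892e+00, -1.09836830e-05,
        1.09166703e+00, -1.05602308e-01]), 'qvel': array([-2.78286822e-04, -1.43986408e-03,  6.12576891e-04, -1.53937698e-03,
        1.11871372e-05, -7.35719561e-04]), 'tau': array([ 1.67505721e-03, -6.12613320e+01, -2.58176923e+01,  6.93643838e-02,
        4.82197548e-02, -7.11585653e-05]), 'eef_pos': array([148.34757057, 606.89695593, 214.06786944]), 'tcp_rot': array([-3.14052432e+00, -1.03443412e-04,  2.90179264e+00]), 'ft_force': array([-0.11624895,  0.38517876, -0.12598225]), 'moment': array([ 1.57990868e-05, -3.01912447e-03, -8.01933906e-04]), 'grip_force': 0.0, 'opening': 0.9982981734564811}
top {'K': array([[384.64086906,   0.        , 280.51635192],
       [  0.        , 384.64086906, 212.43477468],
       [  0.        ,   0.        ,   1.        ]]), 'camera_from_world': array([[ 1.68716131e-01, -9.85660476e-01, -2.87985221e-03,
        -9.32590532e+01],
       [-9.66157435e-01, -1.64797969e-01, -1.98447578e-01,
         5.91502892e+02],
       [ 1.95127340e-01,  3.62636981e-02, -9.80107272e-01,
         7.69641711e+02],
       [ 0.00000000e+00,  0.00000000e+00,  0.00000000e+00,
         1.00000000e+00]])}
scene {'K': array([[416.4372847 ,   0.        , 279.79302349],
       [  0.        , 416.4372847 , 210.83090804],
       [  0.        ,   0.        ,   1.        ]]), 'camera_from_world': array([[ 8.34504247e-01,  5.50872669e-01, -1.19148903e-02,
        -4.93377996e+02],
       [ 4.02613616e-01, -6.24387700e-01, -6.69359602e-01,
        -2.09404488e+02],
       [-3.76171421e-01,  5.53786333e-01, -7.42843025e-01,
         1.26905817e+03],
       [ 0.00000000e+00,  0.00000000e+00,  0.00000000e+00,
         1.00000000e+00]])}
```

View pics/top0.png

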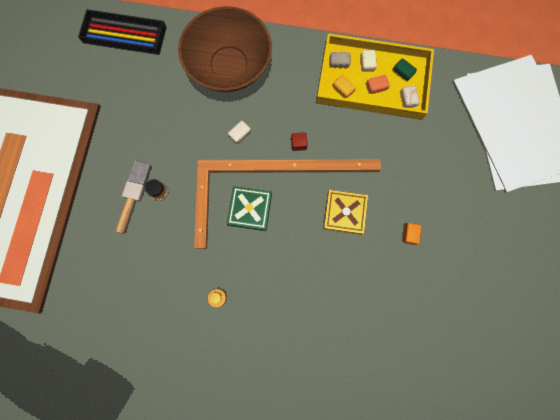

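View pics/scene0.png

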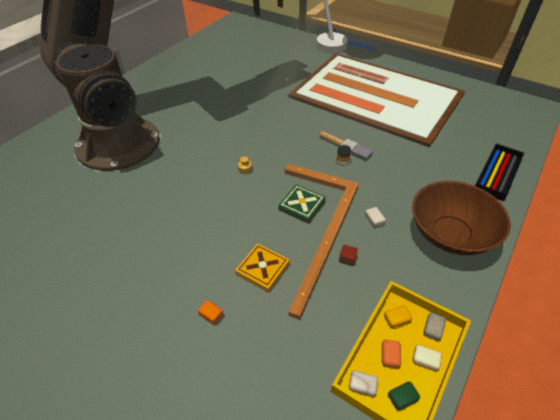

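The top view shows the fence's inner corner at about (209,171), the green tile at (250,208), the ochre tile at (346,212), the weight at (217,298) and the wax at (413,233). The scene view shows the same layout.

```bash
cat > h.py <<'E'
from cell import monitor, viewer, order, env
import numpy as np, cv2
def unproj(n,px,z):
    i=viewer.camera_info(n);T=i["camera_from_world"];R,t=T[:3,:3],T[:3,3];c=-R.T@t
    px=np.atleast_2d(px).astype(float)
    d=np.c_[px,np.ones(len(px))]@np.linalg.inv(i["K"]).T@R
    return (c+d*((z-c[2])/d[:,2])[:,None])[:,:2]
def blob(m,near=None):
    cs,_=cv2.findContours(m.astype(np.uint8)*255,cv2.RETR_EXTERNAL,cv2.CHAIN_APPROX_NONE)
    cs=[c for c in cs if cv2.contourArea(c)>60]
    if near is None: return max(cs,key=cv2.contourArea)[:,0]
    return min(cs,key=lambda c:np.hypot(*(c[:,0].mean(0)-near)))[:,0]
def tile(hsv,lo,hi,near,n="top"):
    m=cv2.inRange(hsv,lo,hi); m=cv2.morphologyEx(m,cv2.MORPH_CLOSE,np.ones((5,5)))
    p=unproj(n,blob(m>0,near),20).astype(np.float32)
    return cv2.minAreaRect(p)
def fence_xy(p,F): # world->fence
    o,a=np.array(F[:2]),F[2];c,s=np.cos(a),np.sin(a)
    return (np.atleast_2d(p)-o)@np.array([[c,-s],[s,c]])
def tow(p,F):
    o,a=np.array(F[:2]),F[2];c,s=np.cos(a),np.sin(a)
    return o+np.atleast_2d(p)@np.array([[c,s],[-s,c]])
E
python3 - <<'E'
from h import *
im=viewer.read_camera("top");hsv=cv2.cvtColor(im,cv2.COLOR_RGB2HSV)
for p in[(290,165),(202,210),(413,233),(236,200),(331,200),(250,192),(217,298),(280,200)]:print(p,hsv[p[1],p[0]])
m=cv2.inRange(hsv,(5,120,100),(17,255,255)); m[:150]=0;m[260:]=0;m[:,:185]=0;m[:,395:]=0
b=blob(m>0); w=unproj("top",b,18)
print("fence bbox",cv2.boundingRect(b))
# inner edges: lower edge of far rail, right edge of left rail
far=[(c,np.where(m[150:185,c])[0].max()+150.5) for c in range(220,372,2)]
left=[(np.where(m[r,185:225])[0].max()+185.5,r) for r in range(182,240,2)]
far,left=unproj("top",far,18),unproj("top",left,18)
lf=[cv2.fitLine(x.astype(np.float32),cv2.DIST_HUBER,0,.01,.01).ravel() for x in(far,left)]
A=np.array([[lf[0][0],-lf[1][0]],[lf[0][1],-lf[1][1]]]);k=np.linalg.solve(A,lf[1][2:]-lf[0][2:])
o=lf[0][2:]+k[0]*lf[0][:2]
d1=lf[0][:2]*np.sign((far.mean(0)-o)@lf[0][:2]); d2=lf[1][:2]*np.sign((left.mean(0)-o)@lf[1][:2])
a1=np.arctan2(-d1[0]*-1,-d1[1]) ; print("corner",o,"-y dir",d1,"-x dir",d2,"dot",d1@d2)
ang=np.arctan2(d1[0],-d1[1]); F=(o[0],o[1],ang);print("F",F)
ang2=np.arctan2(-d2[1],-d2[0]);print("ang2",ang2)
open("F.txt","w").write(repr(tuple(map(float,F))))
g=tile(hsv,(60,80,20),(90,255,140),(250,208));oc=tile(hsv,(18,130,120),(32,255,255),(346,212))
for r in(g,oc):print(r,fence_xy(r[0],F),"rel deg",r[2]-np.degrees(ang))
for n,px,z in(("weight",(217,298),40),("wax",(413,233),25),("jasper",(300,141),30),("jar",(155,188),40),("chip",(239,131),22)):
    p=unproj("top",px,z);print(n,p,fence_xy(p,F))
E
```

```text
(290, 165) [ 13 169 214]
(202, 210) [ 13 165 215]
(413, 233) [ 16 201 230]
(236, 200) [ 73 129 101]
(331, 200) [ 20 165 188]
(250, 192) [ 56  56 149]
(217, 298) [ 27 153 230]
(280, 200) [ 46  35 123]
fence bbox (194, 159, 187, 90)
corner [676.7722  189.28217] -y dir [ 0.16781263 -0.98581892] -x dir [-0.98617303 -0.1657187 ] dot -0.0021236562753230714
F (np.float32(676.7722), np.float32(189.28217), np.float64(0.16861041085445572))
ang2 0.16648675294932208
((605.3732299804688, 81.52268981933594), (90.28069305419922, 89.22562408447266), 1.273789882659912) [[-88.46987214 -94.24967717]] rel deg -8.386875041267205
((633.4859008789062, -135.68312072753906), (91.63113403320312, 90.1378173828125), 1.4259499311447144) [[ -97.20574753 -313.09293359]] rel deg -8.234714992782402
weight [[398.33520822 109.51075301]] [[-287.87511848  -31.91492066]]
wax [[ 609.09598015 -288.68874273]] [[-146.92606814 -459.83583228]]
jasper [[778.74535113  -7.24235387]] [[  67.54774794 -210.84996704]]
jar [[610.32868183 294.52584644]] [[-47.84007447 114.90127495]]
chip [[782.57601269 138.46442914]] [[ 95.77552475 -67.85229853]]
```

Emit:
move_arm(moves=[0,0,0,-0.087,0,0,0,-0.087,0,0,0,-0.086,-0.15,-0.32,0,0,-0.15,-0.32,0,0,-0.15,-0.32,0,0,-0.15,-0.32,0,0,-0.15,-0.32,0,0,-0.15,-0.32,0,0,-0.15,-0.32,0,0], claw=40)

```text
t: 1.4
eef_pos: [360.8, 300.8, 214.7]
tcp_rot: [3.141, 0.0, -2.973]
ft_force: [0.7, 0.2, -0.3]
opening: 0.423
grip_force: 0.0
```

```bash
cat > where.py <<'E'
from h import *
F=eval(open("F.txt").read());s=monitor.state()
print("t",round(s["t"],2),"fence xy",fence_xy(s["eef_pos"][:2],F).round(1),"z",s["eef_pos"][2].round(1),"yaw-F",(s["tcp_rot"][2]-F[2]).round(3),"rp",s["tcp_rot"][:2].round(3),"F_f",fence_xy(s["ft_force"][:2],(0,0,F[2])).round(1),s["ft_force"][2].round(1),"open",(s["opening"]*95.1).round(1),"j6",s["joints"][5].round(2))
E
python3 where.py
```

```text
Traceback (most recent call last):
  File "where.py", line 3, in <module>
    print("t",round(s["t"],2),"fence xy",fence_xy(s["eef_pos"][:2],F).round(1),"z",s["eef_pos"][2].round(1),"yaw-F",(s["tcp_rot"][2]-F[2]).round(3),"rp",s["tcp_rot"][:2].round(3),"F_f",fence_xy(s["ft_force"][:2],(0,0,F[2])).round(1),s["ft_force"][2].round(1),"open",(s["opening"]*95.1).round(1),"j6",s["joints"][5].round(2))
                                                                                                                                                                                                                                                                          ^^^^^^^^^^^^^^^^^^^^^^^^^
AttributeError: 'float' object has no attribute 'round'
```

Emit:
move_arm(moves=[-0.137,-0.286,0,0,-0.137,-0.286,0,0,-0.137,-0.286,0,0,-0.137,-0.286,0,0,-0.137,-0.286,0,0,-0.137,-0.286,0,0,0,0,0.33,0,0,0,0.33,0,0,0,0.33,0,0,0,0.2,0])

```text
t: 2.65
eef_pos: [524.0, 69.2, 33.9]
tcp_rot: [3.141, -0.002, -2.973]
ft_force: [0.4, -0.1, -0.8]
opening: 0.42
grip_force: 0.0
```

```bash
sed -i 's/(s\["opening"\]\*95.1).round(1)/round(s["opening"]*95.1,1)/' where.py; python3 where.py; python3 - <<'E'
from h import *
cv2.imwrite("pics/t1.png",cv2.resize(viewer.read_camera("top")[130:270,180:400,::-1],None,fx=3,fy=3))
E
```

```text
t 2.65 fence xy [[-170.8  -92.8]] z 33.9 yaw-F -3.142 rp [ 3.141e+00 -2.000e-03] F_f [[ 0.4 -0.2]] -0.8 open 39.9 j6 -1.73
```

View pics/t1.png

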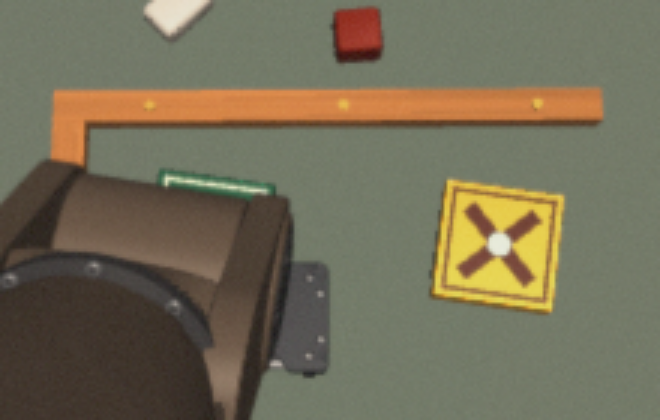

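The fingers stand over the bench near the tile's robot side; the arm hides most of the green tile, at crop position (217,185).

Emit:
move_arm(moves=[0,0,0.1,0,0,0,0.07,0,-0.053,0,0,0,-0.053,0,0,0,-0.053,0,0,0,-0.053,0,0,0,-0.053,0,0,0,-0.053,0,0,0,-0.053,0,0,0])

```text
t: 3.82
eef_pos: [579.1, 78.7, 10.9]
tcp_rot: [3.141, -0.002, -2.973]
ft_force: [-6.0, -2.3, 5.2]
opening: 0.421
grip_force: 3.2
```

```bash
python3 where.py
```

```text
t 3.83 fence xy [[-114.8  -92.7]] z 10.9 yaw-F -3.141 rp [ 3.141e+00 -2.000e-03] F_f [[-6.3 -1.2]] 5.2 open 40.0 j6 -1.72
```

Emit:
move_arm(moves=[-0.02,0,0,0,-0.02,0,0,0,-0.02,0,0,0,-0.02,0,0,0,-0.013,0,0,0,0,0,0,0])

```text
t: 4.58
eef_pos: [592.9, 81.0, 10.9]
tcp_rot: [3.141, -0.001, -2.973]
ft_force: [-4.6, -0.4, 5.1]
opening: 0.42
grip_force: 2.7
```

```bash
python3 where.py
```

```text
t 4.58 fence xy [[-100.9  -92.7]] z 10.9 yaw-F -3.141 rp [ 3.141e+00 -1.000e-03] F_f [[-4.6  0.4]] 5.1 open 39.9 j6 -1.71
```

Emit:
move_arm(moves=[-0.01,0,0,0,-0.01,0,0,0,-0.01,0,0,0,0,0,0,0])

```text
t: 5.08
eef_pos: [593.7, 81.2, 10.8]
tcp_rot: [3.141, -0.01, -2.973]
ft_force: [-20.9, -5.7, 17.0]
opening: 0.418
grip_force: 11.1
```

```bash
python3 where.py
```

```text
t 5.08 fence xy [[-100.1  -92.6]] z 10.8 yaw-F -3.141 rp [ 3.141 -0.01 ] F_f [[-21.5  -2.1]] 17.0 open 39.7 j6 -1.71
```

Emit:
move_arm(moves=[0.1,0,0,0,0.1,0,0,0,0,0,-0.4,0,-0.2,-0.18,0,0,-0.2,-0.18,0,0,-0.17,-0.17,0,0,0,0,0,0.111,0,0,0,0.111,0,0,0,0.111,0,0,0,0.111])

```text
t: 6.32
eef_pos: [666.4, 12.7, 70.9]
tcp_rot: [3.141, 0.001, 2.607]
ft_force: [-0.1, 0.1, 0.2]
opening: 0.421
grip_force: 0.0
```

Emit:
move_arm(moves=[0,0,0,0.111,0,0,0,0.111,0,0,0,0.111,0,0,0,0.111,0,0,0,0.112,0,0,0,0])

```text
t: 7.08
eef_pos: [666.3, 12.7, 70.9]
tcp_rot: [3.141, 0.0, 1.741]
ft_force: [-0.1, -0.3, -0.6]
opening: 0.422
grip_force: 0.0
```

```bash
python3 where.py; python3 - <<'E'
from h import *
cv2.imwrite("pics/t2.png",cv2.resize(viewer.read_camera("top")[130:270,180:400,::-1],None,fx=3,fy=3))
E
```

```text
t 7.08 fence xy [[ -39.9 -172.3]] z 70.9 yaw-F 1.572 rp [3.141 0.   ] F_f [[-0.1 -0.3]] -0.6 open 40.1 j6 -0.25
```

View pics/t2.png

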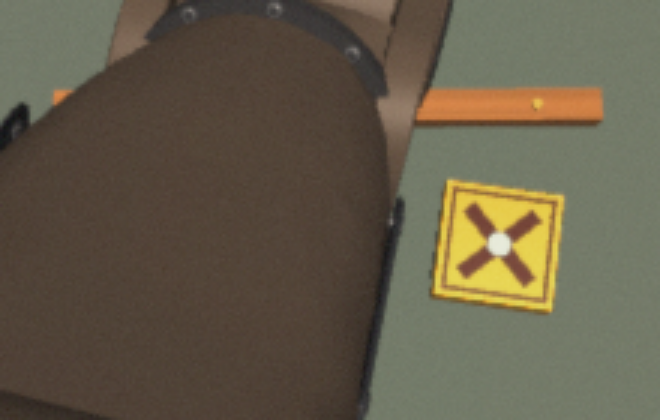

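The arm hides the green tile here; the ochre tile is unmoved at crop position (498,244).

Emit:
move_arm(moves=[0,-0.05,0.2,0,0,0,0.19,0,0.05,0,0,0,0.05,0,0,0,0.05,0,0,0,0.05,0,0,0,0.05,0,0,0,0.05,0,0,0,0.05,0,0,0,0.05,0,0,0])

```text
t: 8.38
eef_pos: [649.0, 70.2, 13.2]
tcp_rot: [3.14, 0.001, 1.74]
ft_force: [-0.3, -7.3, 4.2]
opening: 0.418
grip_force: 3.6
```

```bash
python3 where.py
```

```text
t 8.38 fence xy [[ -47.3 -112.8]] z 13.2 yaw-F 1.571 rp [3.14e+00 1.00e-03] F_f [[-1.5 -7.2]] 4.2 open 39.8 j6 -0.16
```

Emit:
move_arm(moves=[0.02,0,0,0,0.02,0,0,0,0.02,0,0,0,0.01,0,0,0,0.01,0,0,0,0,0,0,0])

```text
t: 9.12
eef_pos: [647.0, 82.0, 13.1]
tcp_rot: [3.14, 0.001, 1.74]
ft_force: [-0.4, -6.4, 4.4]
opening: 0.419
grip_force: 2.9
```

```bash
python3 where.py
```

```text
t 9.12 fence xy [[ -47.4 -100.8]] z 13.1 yaw-F 1.571 rp [3.14e+00 1.00e-03] F_f [[-1.5 -6.3]] 4.4 open 39.8 j6 -0.14
```

Emit:
move_arm(moves=[0.01,0,0,0,0.01,0,0,0,0.01,0,0,0,0,0,0,0])

```text
t: 9.62
eef_pos: [646.9, 83.5, 13.2]
tcp_rot: [3.14, 0.004, 1.74]
ft_force: [3.0, -25.4, 4.6]
opening: 0.419
grip_force: 12.4
```

```bash
python3 where.py
```

```text
t 9.62 fence xy [[-47.2 -99.2]] z 13.2 yaw-F 1.572 rp [3.14  0.004] F_f [[ -1.3 -25.5]] 4.6 open 39.8 j6 -0.14
```

Emit:
move_arm(moves=[-0.1,0,0,0,-0.1,0,0,0,0,0,-0.4,0,-0.245,-0.175,0,0,-0.245,-0.175,0,0,-0.245,-0.175,0,0,-0.245,-0.175,0,0,-0.245,-0.175,0,0,0,0,0,-0.111,0,0,0,-0.111])

```text
t: 10.88
eef_pos: [551.9, -146.8, 72.3]
tcp_rot: [3.141, -0.0, 2.092]
ft_force: [1.1, 0.2, 0.2]
opening: 0.421
grip_force: 0.0
```

Emit:
move_arm(moves=[0,0,0,-0.111,0,0,0,-0.111,0,0,0,-0.111,0,0,0,-0.111,0,0,0,-0.111,0,0,0,-0.111,0,0,0,-0.112,0,0,0,0])

```text
t: 11.88
eef_pos: [552.2, -146.0, 72.2]
tcp_rot: [3.141, 0.0, -2.974]
ft_force: [0.2, 0.2, -0.8]
opening: 0.423
grip_force: 0.0
```

```bash
python3 where.py; python3 - <<'E'
from h import *
F=eval(open("F.txt").read())
im=viewer.read_camera("top");hsv=cv2.cvtColor(im,cv2.COLOR_RGB2HSV)
r=tile(hsv,(60,80,20),(90,255,140),(228,190));print(r,fence_xy(r[0],F),r[2]-np.degrees(F[2]))
cv2.imwrite("pics/t3.png",cv2.resize(im[130:270,180:400,::-1],None,fx=3,fy=3))
E
```

```text
t 11.88 fence xy [[-179.1 -309.7]] z 72.2 yaw-F -3.143 rp [3.141 0.   ] F_f [[0.3 0.2]] -0.8 open 40.2 j6 -2.11
((639.2225341796875, 138.4979705810547), (87.41082763671875, 87.6980972290039), 9.67782974243164) [[-45.53941639 -43.76270874]] 0.017164818504523893
```

View pics/t3.png

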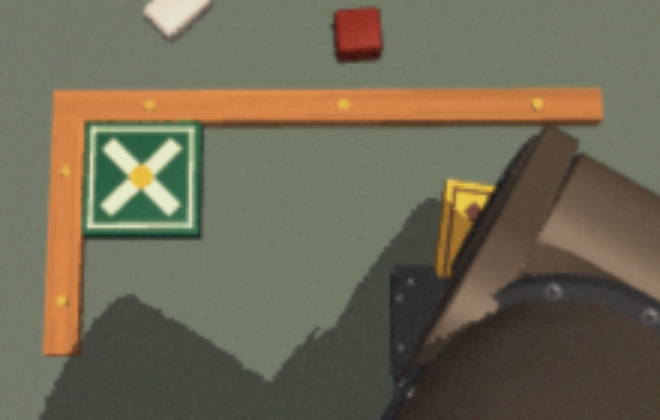

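The green tile sits flush in the corner, centre at crop (141,177), measured (-45.5,-43.8) and square. Now the ochre tile.

Emit:
move_arm(moves=[0,0,0.2,0,0,-0.02,0.195,0,-0.06,0,0,0,-0.06,0,0,0,-0.06,0,0,0,-0.06,0,0,0,-0.06,0,0,0,-0.06,0,0,0,-0.06,0,0,0,-0.04,0,0,0])

```text
t: 13.18
eef_pos: [620.9, -137.1, 13.0]
tcp_rot: [3.141, -0.001, -2.973]
ft_force: [-6.9, -1.4, 6.1]
opening: 0.42
grip_force: 3.2
```

```bash
python3 where.py
```

```text
t 13.18 fence xy [[-109.8 -312.3]] z 13.0 yaw-F -3.141 rp [ 3.141e+00 -1.000e-03] F_f [[-7.1 -0.2]] 6.1 open 39.9 j6 -2.06
```

Emit:
move_arm(moves=[-0.02,0,0,0,-0.02,0,0,0,-0.02,0,0,0,-0.01,0,0,0,-0.01,0,0,0,0,0,0,0])

```text
t: 13.92
eef_pos: [631.4, -135.3, 12.9]
tcp_rot: [3.141, -0.003, -2.973]
ft_force: [-9.7, -2.0, 8.0]
opening: 0.421
grip_force: 5.4
```

```bash
python3 where.py
```

```text
t 13.93 fence xy [[ -99.2 -312.4]] z 12.9 yaw-F -3.141 rp [ 3.141e+00 -3.000e-03] F_f [[-9.9 -0.3]] 8.0 open 40.0 j6 -2.05
```

Emit:
move_arm(moves=[-0.01,0,0,0,-0.01,0,0,0,0,0,0,0])

```text
t: 14.3
eef_pos: [631.6, -135.2, 12.8]
tcp_rot: [3.139, -0.009, -2.973]
ft_force: [-23.4, -8.7, 15.8]
opening: 0.421
grip_force: 12.6
```

```bash
python3 where.py
```

```text
t 14.3 fence xy [[ -99.  -312.3]] z 12.8 yaw-F -3.141 rp [ 3.139 -0.009] F_f [[-24.6  -4.6]] 15.8 open 40.1 j6 -2.05
```

Emit:
move_arm(moves=[0.1,0,0,0,0.12,0,0,0,0,0,-0.4,0,-0.19,-0.17,0,0,-0.19,-0.17,0,0,-0.19,-0.17,0,0,0,0,0,0.111,0,0,0,0.111,0,0,0,0.111,0,0,0,0.111])

```text
t: 15.55
eef_pos: [700.8, -201.2, 72.7]
tcp_rot: [3.141, 0.001, 2.607]
ft_force: [-0.6, 0.1, -0.7]
opening: 0.421
grip_force: 0.0
```

Emit:
move_arm(moves=[0,0,0,0.111,0,0,0,0.111,0,0,0,0.111,0,0,0,0.111,0,0,0,0.112,0,0,0,0])

```text
t: 16.3
eef_pos: [700.6, -201.2, 72.8]
tcp_rot: [3.141, 0.0, 1.741]
ft_force: [-0.5, 0.3, 0.7]
opening: 0.42
grip_force: 0.0
```

```bash
python3 where.py; python3 - <<'E'
from h import *
F=eval(open("F.txt").read())
im=viewer.read_camera("scene");cv2.imwrite("pics/s4.png",cv2.resize(im[130:340,160:440,::-1],None,fx=2.5,fy=2.5))
E
```

```text
t 16.3 fence xy [[ -42. -389.]] z 72.8 yaw-F 1.572 rp [3.141 0.   ] F_f [[-0.5  0.4]] 0.7 open 39.9 j6 -0.54
```

View pics/s4.png

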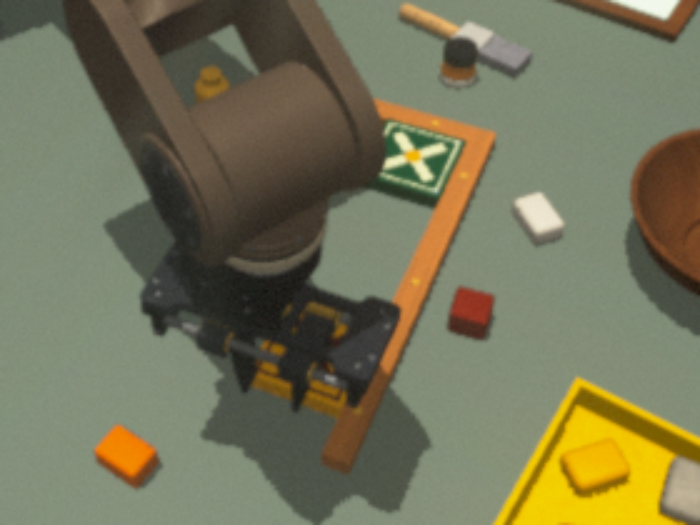

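The scene view shows green home at about (415,157). The fingers are behind the ochre tile's right face near (270,380), and the wax is clear at (127,455).

Emit:
move_arm(moves=[0,-0.03,0.2,0,0,0,0.195,0,0.06,0,0,0,0.06,0,0,0,0.06,0,0,0,0.06,0,0,0,0.06,0,0,0,0.06,0,0,0,0.06,0,0,0,0.06,0,0,0])

```text
t: 17.6
eef_pos: [684.3, -131.6, 15.0]
tcp_rot: [3.139, 0.002, 1.74]
ft_force: [0.5, -5.7, 4.6]
opening: 0.419
grip_force: 3.3
```

```bash
python3 where.py
```

```text
t 17.6 fence xy [[ -46.5 -317.6]] z 15.0 yaw-F 1.571 rp [3.139e+00 2.000e-03] F_f [[-0.4 -5.7]] 4.6 open 39.8 j6 -0.45
```

Emit:
move_arm(moves=[0.07,0,0.015,0,0.07,0,0,0,0.07,0,0,0,0.07,0,0,0,0.07,0,0,0,0.07,0,0,0,0.07,0,0,0,0.07,0,0,0,0.07,0,0,0,0.06,0,0,0])

```text
t: 18.85
eef_pos: [666.7, -29.1, 12.5]
tcp_rot: [3.14, 0.001, 1.74]
ft_force: [-0.5, -5.6, 4.2]
opening: 0.423
grip_force: 2.9
```

```bash
python3 where.py
```

```text
t 18.85 fence xy [[ -46.6 -213.6]] z 12.5 yaw-F 1.571 rp [3.14e+00 1.00e-03] F_f [[-1.4 -5.4]] 4.2 open 40.2 j6 -0.31
```

Now at y -213.6, with contact with the green tile due at about -189.

Emit:
move_arm(moves=[0.04,0,0,0,0.03,0,0,0,0.02,0,0,0,0.02,0,0,0,0.02,0,0,0,0.01,0,0,0,0.01,0,0,0,0,0,0,0])

```text
t: 19.85
eef_pos: [662.9, -7.1, 12.4]
tcp_rot: [3.14, 0.001, 1.74]
ft_force: [0.4, -4.7, 4.6]
opening: 0.422
grip_force: 2.5
```

```bash
python3 where.py
```

```text
t 19.85 fence xy [[ -46.6 -191.3]] z 12.4 yaw-F 1.571 rp [3.14e+00 1.00e-03] F_f [[-0.4 -4.7]] 4.6 open 40.1 j6 -0.28
```

Emit:
move_arm(moves=[0.01,0,0,0,0.01,0,0,0,0.01,0,0,0,0,0,0,0])

```text
t: 20.35
eef_pos: [662.9, -5.2, 12.5]
tcp_rot: [3.139, 0.004, 1.74]
ft_force: [2.1, -20.5, 2.9]
opening: 0.422
grip_force: 10.2
```

```bash
python3 where.py
```

```text
t 20.35 fence xy [[ -46.4 -189.4]] z 12.5 yaw-F 1.571 rp [3.139 0.004] F_f [[ -1.3 -20.6]] 2.9 open 40.1 j6 -0.27
```

Emit:
move_arm(moves=[-0.1,0,0,0,-0.1,0,0,0,0,0,-0.4,0,-0.3,-0.1,-0.1,0,-0.3,-0.1,0,0,-0.3,-0.1,0,0,-0.3,-0.1,0,0,-0.2,-0.1,0,0,0,0,0,0])

```text
t: 21.48
eef_pos: [627.1, -254.1, 86.2]
tcp_rot: [-3.141, -0.0, 1.736]
ft_force: [0.3, 1.3, 0.4]
opening: 0.423
grip_force: 0.0
```

```bash
python3 - <<'E'
from h import *
F=eval(open("F.txt").read())
im=viewer.read_camera("top");hsv=cv2.cvtColor(im,cv2.COLOR_RGB2HSV)
for a in(((60,80,20),(90,255,140),(228,190)),((18,130,80),(32,255,255),(265,190))):
    r=tile(hsv,*a);print(r[1:],fence_xy(r[0],F),r[2]-np.degrees(F[2]))
cv2.imwrite("pics/t5.png",cv2.resize(im[120:310,120:400,::-1],None,fx=2.5,fy=2.5))
E
```

```text
((44.08793258666992, 36.27831268310547), 56.37944412231445) [[ 257.6937976  -467.89098309]] 46.71877919838734
((71.13397979736328, 92.45024871826172), 7.6578288078308105) [[ -33.44515092 -131.00679811]] -2.002836116096306
```

View pics/t5.png

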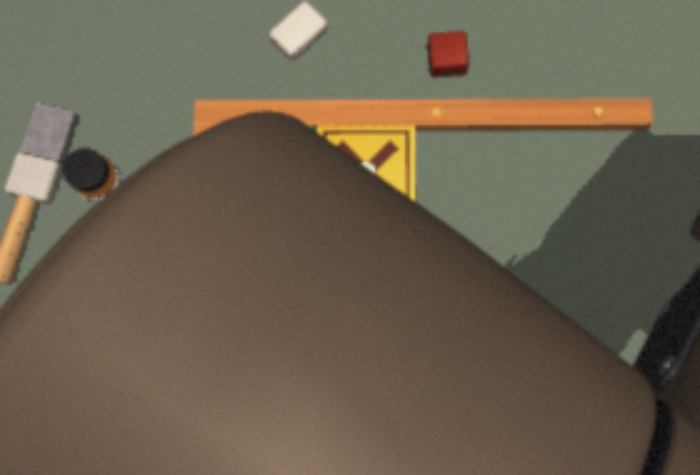

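The arm still hides the green tile, so I'll swing clear to the right.

Emit:
move_arm(moves=[-0.115,-0.29,-0.1,0,-0.115,-0.29,-0.1,0,-0.115,-0.29,-0.1,0,-0.115,-0.29,-0.1,0,-0.115,-0.29,-0.1,0,-0.115,-0.29,-0.1,0,-0.115,-0.29,-0.1,0,-0.115,-0.29,-0.1,0,0,0,0,0])

```text
t: 22.65
eef_pos: [307.0, -447.0, 207.5]
tcp_rot: [3.141, 0.002, 1.737]
ft_force: [0.2, -0.1, 0.1]
opening: 0.42
grip_force: 0.0
```

```bash
python3 - <<'E'
from h import *
F=eval(open("F.txt").read())
im=viewer.read_camera("top");hsv=cv2.cvtColor(im,cv2.COLOR_RGB2HSV)
for a in(((60,80,20),(90,255,140),(228,190)),((18,130,80),(32,255,255),(265,190))):
    r=tile(hsv,*a);print(r[1:],fence_xy(r[0],F),r[2]-np.degrees(F[2]))
cv2.imwrite("pics/t6.png",cv2.resize(im[110:320,110:430,::-1],None,fx=2.4,fy=2.4))
E
```

```text
((87.4101791381836, 85.43303680419922), 9.677850723266602) [[-45.53998875 -42.63020427]] 0.01718579933948483
((92.11325073242188, 91.30803680419922), 9.660419464111328) [[ -45.48843978 -132.71116966]] -0.00024545981578860676
```

View pics/t6.png

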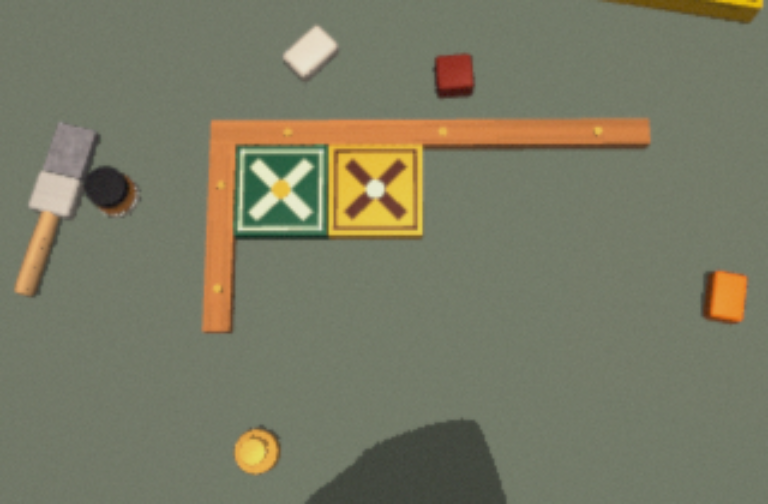

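Both tiles are flush and butted, with green at (280,190) and ochre at (375,190). The bystanders have not moved.

```bash
python3 -c "
from cell import order
print(order.job_done())"
```

```text
the job is handed in; nothing more can be done
None
```

I handed the job in after about 23 s of robot time: in the last picture the green tile sits flush in the corner, the ochre tile is flush on the far rail against it, and the other things look unmoved; no verdict came back.

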